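# Clear the balance, tare it, load the sample jar

## Task

Somebody left a flask on the balance: lift it off the pan and stand it upright, wholly on the round cork mat. With the pan empty, press the green tare button fully down for about half a second, then stand the orange-capped jar upright in the middle of the pan. Set the flask and the jar down gently without dropping them, do not press tare while anything stands on the pan, and leave the blue-capped jar and the yellow and grey tip boxes where they are.

Things in the scene. Friction and masses are not known exactly. Their poses are not given: they have to be found in the camera images.
- balance: White bench balance, fixed to the bench, 280 (its x) by 220 (its y) mm. Origin: centre of its underside at bench level; z up; its front looks to its own -x. The low front deck is 78 mm above the bench and carries a dark display and the tare button; behind it the square steel pan, 180 (x) by 190 (y) mm, stands with its top 110 mm above the bench.
- pan_mid (a point): Centre of the top face of the balance pan, 110 mm above the bench, 45 mm behind the balance's origin along its x.
- tare_top (a point): Centre of the top face of the round green tare button (30 mm across, in a small black housing on the front deck, to the -y side of the display); pressed straight down; the pan's front edge is 55 mm behind its centre and 32 mm above the deck.
- tare (a joint): Travel of the tare button in m: 0 up, 0.006 fully down against its stop; a spring brings it back; fully down takes 5 N.
- flask: Conical clear glass flask with a round blue plastic stopper fixed in it. Origin: centre of its underside, z up. 175 mm tall; foot 84 mm across, tapering to a 34 mm neck from 105 mm height; the blue stopper, 38 mm across, runs from 145 to 175 mm height and is the place to grip. About 0.13 to 0.25 kg. Starts standing on the pan.
- mat: Round cork mat, fixed on the bench, 150 mm across, 4 mm thick; origin: centre of its underside. Lies to the left or to the right of the balance.
- jar: White round jar with an orange cap, 56 mm across, 100 mm tall, origin: centre of its underside, z up. About 0.18 to 0.35 kg. Stands on the bench on the other side from the mat.
- blue_jar: Bystander: the same jar with a blue cap (56 mm across, 100 mm tall), origin under its centre.
- yellow_box: Bystander: tip box with a yellow top, 124 by 89 by 67 mm, origin under its centre.
- grey_box: Bystander: tip box with a grey base and clear lid, 124 by 89 by 67 mm, origin under its centre.
There are look-alikes about, which are no part of the job. Several things look just like the mat: the one meant starts farthest to the robot's left.

How it is judged:
On the way, in this order (a step that is already met when the one before it is completed fails the run):
1. the flask stands upright and released, wholly on the cork mat (horizontal distance between flask and mat below 0.03 m and angle between flask's own z axis and vertical below 0.1 rad and height (world z) of flask below 0.009 m and contact force between flask and mat above 0.05 N and linear speed of flask below 0.02 m/s and contact force between flask and the fingers below 0.05 N), for 0.2 s.
2. the tare button is pressed fully down while the flask stands on the mat and the pan is empty (horizontal distance between flask and mat below 0.03 m and angle between flask's own z axis and vertical below 0.1 rad and value of joint tare above 0.0045 m and contact force between jar and balance below 0.05 N), for 0.2 s.
At the end, for the whole second after the job is handed in: The flask stands upright (within 0.1 rad) and at rest on the cork mat, its centre within 30 mm of the mat's; the orange-capped jar stands upright and at rest on the pan, its centre within 30 mm of the pan's; both are released and the tare button is up again (all of step 1 and horizontal distance between jar and pan_mid below 0.03 m and angle between jar's own z axis and vertical below 0.1 rad and height (world z) of jar between 0.105 and 0.115 m and contact force between jar and balance above 0.05 N and linear speed of jar below 0.02 m/s and contact force between jar and the fingers below 0.05 N and value of joint tare below 0.0015 m); the robot touches nothing.
It fails at once if the tare button is pressed while the flask or the jar stands on the balance (value of joint tare above 0.003 m and contact force between any of flask, jar and balance above 0.05 N).
It fails at once if the flask is dropped or knocked over (moves faster than 0.4 m/s out of the gripper) (contact force between flask and the fingers below 0.02 N and linear speed of flask above 0.4 m/s).
It fails at once if the jar is dropped or knocked over (moves faster than 0.4 m/s out of the gripper) (contact force between jar and the fingers below 0.02 N and linear speed of jar above 0.4 m/s).
It fails at once if the flask or the jar is tipped over (angle between any of flask, jar's own z axis and vertical above 0.7 rad).
It fails at once if the blue-capped jar or the yellow or grey tip box is moved by more than 30 mm (distance of any of yellow_box, blue_jar, grey_box from where it was at the start of the episode above 0.03 m).
It also fails if it takes over 72 s, if anything falls off the work surface, if the arm or the gripper's body presses on something with over 40 N, if the wrist force passes 120 N, or if a joint passes its speed limit or range.

## Robot

A 6-joint arm with a two-finger parallel gripper is mounted at the origin on the work surface. World frame = base frame: x ahead of the robot, y to its left, z up, the work surface at z = 0. Lengths are in m, angles in rad, forces in N, time in s.
With the tool pointing down it reaches from about 0.35 to 0.775 m from the base axis. Payload 7.3 kg.
Tool frame: the origin (TCP) lies midway between the tips of the shut fingers; the grasp point (between the pads) lies 19 mm behind it; z points along the fingers, y is the line along which they close (so a half turn about z gives the same grasp; the last joint's range is limited). The gripper opens to 92 mm and grips with 3 to 60 N. Pads are 19 mm wide; open, the fingers measure 130 mm over their backs; the gripper's body (75 mm by 190 mm) begins 47 mm behind the grasp point.
Start: joints at [-1.494, 0.342, 1.524, -0, 1.275, -0.146], TCP at [0.116, -0.512, 0.227] pointing down, gripper open.
Joint ranges: [-2.53, 2.53], [-0.77, 2.02], [0.04, 2.7], [-1, 4.14], [0.28, 2.66], [-3.11, 3.11]. Speed limits (rad/s): [2.57, 2.57, 3.14, 3.14, 3.14, 3.14].

## Interface

Orientations are given as a unit quaternion [w, x, y, z].
In Python, from bench import robot gives the robot as it stands. The module is installed in compiled form; this text tells all that it offers.
- The arm moves only by the tool send_rows, never from a script. Its argument "plan" is a list that holds one entry, the list of rows, each a list of 7 numbers: the turn, a rotation vector about the tool's x, y, z scaled (see below), then the shift along the tool's x, y, z scaled (see below), then the opening, from 0 (shut) to 1 (fully open). A call has exactly 8 rows; each row shifts and turns the commanded pose from where the row before left it, along the tool's axes as they then stand; what a row does not reach is not made up. The controller multiplies each number of a shift by 0.1 m and each number of a turn by 90 degrees. A row lasts 1/10 s, in which the tool goes at most 50 mm and 8.59 degrees, less where a joint would pass 70% of its speed; a pose out of reach is approached as far as the arm can. A call with a number of a shift or a turn outside -1 to 1 is refused whole. A call with a gripper value outside its range is refused whole. The fingers move at their own pace and stop on an object; the grip force is fixed at half the most. Time passes only in rows, so rows that do not move let the fingers close, or fill a call up. It gives the time, the measured TCP pose, the force, the opening and the grip force at its end, in the units of the state.
- robot.get_obs(): the state, without advancing time (a new reading comes with each control period).
- robot.camera(name): name is "scene" or "top"; returns (picture, depth): 420x560x3 uint8, blue, green, red; 420x560 float32, m along the optical axis (not along the pixel's ray), 0 where there is no reading.
- robot.camera_params(name): a dict with "fx", "fy", "cx", "cy" (pixels), "rvec" (rotation vector, rad) and "tvec" (3), from world to camera coordinates, as OpenCV has them. Camera axes: x right, y down, z forward; pixel columns grow to the right and rows downward; lengths in m; the calibration is good to about 2 mm. A picture is of the moment at which its call begins. camera_params takes no time and is no camera call.
- robot.job_done(): hands the job in; it is judged then, once.
The state is a dict: "time": time; "joints": joint angles; "joint_vel": joint speeds; "joint_efforts": joint torques, N m; "tool_pos": TCP position; "tool_rot": TCP orientation; "contact_force": force on the tool from outside, world axes, zero at the start; "torque": the same for the moment, N m; "gripper_width": finger opening in m; "grasp_force": force on a finger pad.
Only numpy, scipy, OpenCV 4.12 (cv2) and the standard library are available. Lean on these libraries where they do the work, as an engineer would, in place of code of your own. Each camera call takes 0.05 s, during which the arm holds its last target. There are 200 camera calls.

## Working session

There is one attempt and no reset: what is moved stays moved. The work goes in short steps, Python scripts to look and compute and a tool call to move; the robot and the scene stay as the last step left them, time stands still between calls to the robot, and variables do not carry over. Pictures are saved under pics/ and viewed, at most 10 in all, crops included, and the job is handed in when it is done.

Besides the shell and the picture viewer there is one more tool, called in YAML: its name, and indented under it one key for each argument. send_rows: Moves the arm, as the interface text tells. Shifts and turns lie within -1 to 1; 1 stands for 0.1 m of shift or 90 degrees of turn. Its arguments: {"type":"object","properties":{"plan":{"type":"array","items":{"type":"array","items":{"type":"array","items":{"type":"number","minimum":-1,"maximum":1}}}}},"required":["plan"]}

```bash
mkdir -p pics
cat > h.py <<'E'
import numpy as np,cv2
from bench import robot
def cam(n):
    p=robot.camera_params(n);R=cv2.Rodrigues(np.array(p['rvec'],float))[0];return p,R,np.array(p['tvec'],float).ravel()
def ray(n,u,v,z):
    p,R,t=cam(n);d=R.T@np.array([(u-p['cx'])/p['fx'],(v-p['cy'])/p['fy'],1]);c=-R.T@t
    return c+d*(z-c[2])/d[2]
def cloud(n,D):
    p,R,t=cam(n);v,u=np.mgrid[:D.shape[0],:D.shape[1]]
    P=np.stack([(u-p['cx'])/p['fx']*D,(v-p['cy'])/p['fy']*D,D],-1)
    return (P-t)@R
def blobs(n,I,D,lo,hi,mina=40):
    m=cv2.inRange(cv2.cvtColor(I,cv2.COLOR_BGR2HSV),lo,hi);W=cloud(n,D)
    k,L,s,c=cv2.connectedComponentsWithStats(m)
    for i in range(1,k):
        if s[i,4]>=mina:
            q=W[(L==i)&(D>0)]
            print(n,s[i],c[i].round(1),np.median(q,0).round(3) if len(q) else None, np.percentile(q,2,0).round(3),np.percentile(q,98,0).round(3))
E
python3 - <<'E'
from h import *
for n in('top','scene'):
    I,D=robot.camera(n);cv2.imwrite(f'pics/{n}0.png',I);np.save(n+'D',D)
    p,R,t=cam(n);print(n,p['fx'],(-R.T@t).round(3))
    for nm,lo,hi in(('blue',(95,90,50),(130,255,255)),('green',(45,90,50),(85,255,255)),('orange',(5,150,120),(18,255,255)),('cork',(8,50,80),(22,150,255))):
        print(nm);blobs(n,I,D,lo,hi)
print(robot.get_obs())
E
```

```text
top 433.36542741904185 [ 0.317 -0.045  1.374]
blue
top [345  46   9   8  51] [348.9  49.4] [ 0.875 -0.243  0.238] [ 0.864 -0.252  0.232] [ 0.885 -0.235  0.244]
top [388  55   8   8  48] [391.6  58.8] [ 0.85  -0.36   0.238] [ 0.84  -0.369  0.233] [ 0.86  -0.35   0.242]
top [235  63  42  33 705] [256.1  79.3] [0.854 0.018 0.067] [ 0.81  -0.041  0.061] [0.901 0.078 0.072]
top [253 122  14  14 160] [259.2 128.5] [ 0.633 -0.004  0.285] [ 0.617 -0.019  0.279] [0.65  0.012 0.29 ]
top [370 128  16  15 189] [377.8 135.2] [ 0.674 -0.355  0.101] [ 0.653 -0.376  0.096] [ 0.695 -0.334  0.105]
top [445 239  13  24 167] [450.2 249.4] [ 0.338 -0.603  0.007] [ 0.302 -0.623  0.   ] [ 0.362 -0.552  0.099]
green
top [   0  133   58   58 1572] [ 17.1 163.8] [0.538 0.667 0.21 ] [0.494 0.626 0.036] [0.621 0.704 0.215]
top [269 186  10  11  78] [273.1 190.8] [ 0.497 -0.043  0.1  ] [ 0.485 -0.056  0.089] [ 0.512 -0.031  0.105]
orange
top [154 200  16  16 204] [161.2 207.4] [0.442 0.286 0.1  ] [0.419 0.266 0.095] [0.463 0.308 0.105]
cork
top [     0     30    529    390 115188] [242.8 224.6] [0.404 0.154 0.  
[... 4175 characters left out ...]
 'joints': array([-1.49402046e+00,  3.42676098e-01,  1.52491198e+00, -2.57613560e-05,
        1.27544205e+00, -1.45981035e-01]), 'joint_vel': array([ 0.00206474, -0.00279263, -0.00358832, -0.00073998,  0.00103949,
       -0.00115933]), 'joint_efforts': array([ 2.03280557e-03, -4.32004452e+01, -2.44692689e+01,  7.18915346e-02,
        5.26349852e-02, -4.82762255e-05]), 'tool_pos': array([ 0.11597735, -0.51164679,  0.22610583]), 'tool_rot': array([-7.18734342e-04,  9.93803155e-01,  1.11152021e-01,  1.25523827e-05]), 'contact_force': array([-0.0834399 , -0.1894087 ,  0.68940594]), 'torque': array([ 0.00034459, -0.02579936,  0.01379117]), 'grasp_force': 0.0, 'gripper_width': 0.09194151945917359}
```

View pics/top0.png

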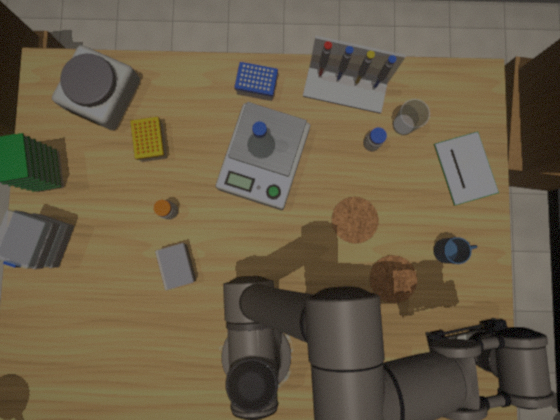

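View pics/scene0.png

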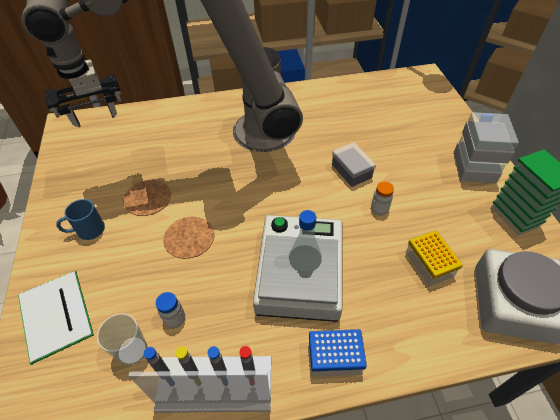

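Top picture: flask stopper (259,128), balance, tare (273,191), orange jar (161,207), blue jar (377,135). The two things that could be taken for the mat are cork discs at (355,219) and (393,278). World +y is image left, so (355,219) is the one farthest left. The orange cap, green button and flask on the pan are each unique: the other green thing, at (17,164), is a rack, and the clear beakers are at (410,115).

Run:
```python
from h import *
I=cv2.imread('pics/top0.png');D=np.load('topD.npy');H=cv2.cvtColor(I,cv2.COLOR_BGR2HSV)
cv2.imwrite('pics/crop.png',cv2.resize(I[90:310,140:440],None,fx=2.6,fy=2.6,interpolation=cv2.INTER_CUBIC))
W=cloud('top',D)
print(H[219,355],H[219,330],H[240,320],H[278,393])
# mat
hs=H[...,0].astype(int)
g=I.astype(int)
for (u,v) in((355,219),(393,278)):
    print('h',[tuple(H[v,x]) for x in range(u-34,u+35,6)])
# pan
m=(np.abs(W[...,2]-.11)<.008)&(W[...,0]>.45)&(W[...,0]<.78)&(abs(W[...,1])<.2)
m=cv2.morphologyEx(m.astype(np.uint8),cv2.MORPH_OPEN,np.ones((3,3)))
P=W[m>0][:,:2].astype(np.float32);r=cv2.minAreaRect(P);print('pan',r,len(P))
for n in('top','scene'):
    J=cv2.imread(f'pics/{n}0.png');Dn=np.load(n+'D.npy');Wn=cloud(n,Dn);Hn=cv2.cvtColor(J,cv2.COLOR_BGR2HSV)
    for nm,lo,hi,z,c in(('stop',(95,90,50),(130,255,255),.285,(.633,-.004)),('jar',(3,120,100),(20,255,255),.1,(.441,.286)),('tare',(45,90,50),(85,255,255),.098,(.498,-.043))):
        q=(cv2.inRange(Hn,lo,hi)>0)&(np.hypot(Wn[...,0]-c[0],Wn[...,1]-c[1])<.05)&(Wn[...,2]>z-.006)
        v,u=np.nonzero(q);X=np.array([ray(n,a,b,z)[:2] for a,b in zip(u,v)],np.float32)
        print(n,nm,cv2.minEnclosingCircle(X),X.mean(0),np.median(Wn[q],0))
```

```text
[ 15 135 119] [ 21 108 130] [ 18 118  91] [ 14 147  83]
h [(np.uint8(22), np.uint8(108), np.uint8(132)), (np.uint8(20), np.uint8(104), np.uint8(133)), (np.uint8(14), np.uint8(135), np.uint8(125)), (np.uint8(14), np.uint8(140), np.uint8(120)), (np.uint8(13), np.uint8(129), np.uint8(121)), (np.uint8(14), np.uint8(132), np.uint8(126)), (np.uint8(14), np.uint8(135), np.uint8(113)), (np.uint8(15), np.uint8(139), np.uint8(117)), (np.uint8(14), np.uint8(130), np.uint8(114)), (np.uint8(13), np.uint8(134), np.uint8(126)), (np.uint8(22), np.uint8(105), np.uint8(133)), (np.uint8(21), np.uint8(109), np.uint8(131))]
h [(np.uint8(19), np.uint8(117), np.uint8(83)), (np.uint8(17), np.uint8(124), np.uint8(80)), (np.uint8(14), np.uint8(131), np.uint8(66)), (np.uint8(14), np.uint8(138), np.uint8(70)), (np.uint8(16), np.uint8(131), np.uint8(70)), (np.uint8(15), np.uint8(144), np.uint8(69)), (np.uint8(14), np.uint8(130), np.uint8(102)), (np.uint8(13), np.uint8(137), np.uint8(108)), (np.uint8(14), np.uint8(132), np.uint8(114)), (np.uint8(14), np.uint8(140), np.uint8(124)), (np.uint8(19), np.uint8(137), np
[... 306 characters left out ...]
8517705]
top jar ((0.44085124135017395, 0.28582215309143066), 0.024809110909700394) [0.44074804 0.28591248] [0.43990545 0.28589154 0.10018041]
top tare ((0.49747520685195923, -0.042504601180553436), 0.01501576416194439) [ 0.49747643 -0.0426965 ] [ 0.49734774 -0.04253057  0.09995734]
scene stop ((0.6370912790298462, -0.0045258523896336555), 0.020197896286845207) [ 0.6372866  -0.00419353] [ 0.63754322 -0.00403006  0.28498416]
scene jar ((0.4431755840778351, 0.2849465012550354), 0.02660045027732849) [0.44301888 0.28436688] [0.44296328 0.28403215 0.10032976]
scene tare ((0.49822017550468445, -0.04326246678829193), 0.01614249125123024) [ 0.4985811 -0.0433911] [ 0.49967883 -0.04347626  0.10004703]
```

View pics/crop.png

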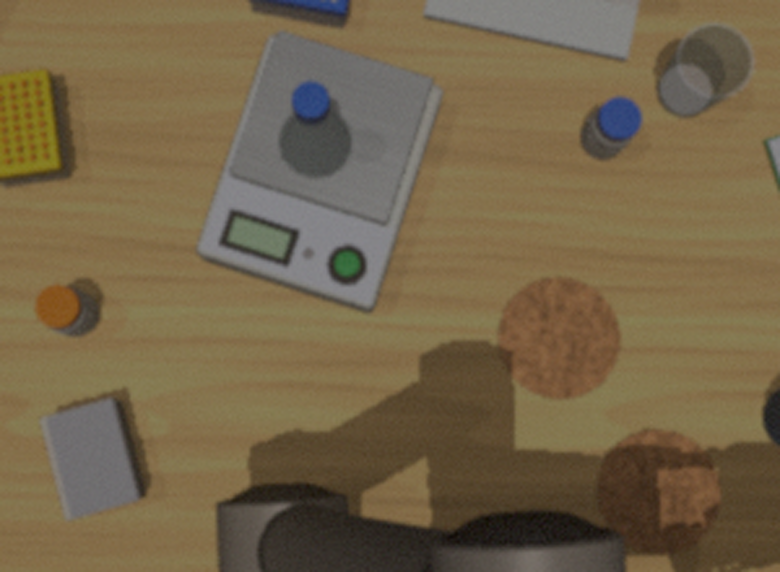

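The crop confirms the choice: the left cork disc is at crop (558,338), i.e. full (355,220), clear of other things. The flask on the pan and the tare button are as measured. First I raise the arm, turn it square and move over.

send_rows:
  plan:
    - [[0,0,0.071,0,0,-0.5,1],[0,0,0.071,0,0,-0.5,1],[0,0,0,0.34,-0.34,0,1],[0,0,0,0.34,-0.34,0,1],[0,0,0,0.34,-0.34,0,1],[0,0,0,0.34,-0.34,0,1],[0,0,0,0.34,-0.34,0,1],[0,0,0,0.34,-0.34,0,1]]

```text
time: 0.9
tool_pos: [0.321, -0.3064, 0.3265]
tool_rot: [-0.0, 1.0, -0.0, -0.0]
contact_force: [1.1, -0.5, 0.4]
gripper_width: 0.0921
grasp_force: 0.0
```

```bash
cat > s.py <<'E'
from h import *
o=robot.get_obs();print(o['time'],o['tool_pos'].round(4),o['tool_rot'].round(4),o['gripper_width'],o['grasp_force'],o['contact_force'].round(2),o['joints'].round(2))
E
python3 - <<'E'
from h import *
import s
I=cv2.imread('pics/top0.png');H=cv2.cvtColor(I,cv2.COLOR_BGR2HSV)
m=cv2.inRange(H,(9,120,60),(17,160,255));m[:,:325]=0;m[:,385:]=0;m[:190]=0;m[250:]=0
m=cv2.morphologyEx(m,cv2.MORPH_OPEN,np.ones((5,5)))
k,L,st,c=cv2.connectedComponentsWithStats(m);i=1+st[1:,4].argmax();print(st[i],c[i],ray('top',*c[i],.004), ray('top',st[i,0]+st[i,2]/2-.5,st[i,1]+st[i,3]/2-.5,.004))
E
```

```text
0.9 [ 0.321  -0.3064  0.3265] [-1.e-04  1.e+00 -3.e-04 -1.e-04] 0.09209324181194994 0.0 [ 1.08 -0.55  0.43] [-0.94  0.13  1.54 -0.    1.48  0.64]
[ 332  197   46   46 1713] [354.55575015 219.52130765] [ 0.42486461 -0.3029988   0.004     ] [ 0.42492874 -0.30282159  0.004     ]
```

send_rows:
  plan:
    - [[0,0,0,0.35,-0.34,0,1],[0,0,0,0.35,-0.34,0,1],[0,0,0,0.35,-0.34,0,1],[0,0,0,0.35,-0.34,0,1],[0,0,0,0.35,-0.34,0,1],[0,0,0,0.35,-0.34,0,1],[0,0,0,0.35,-0.34,0,1],[0,0,0,0.35,-0.34,0,1]]

```text
time: 1.7
tool_pos: [0.6012, -0.0344, 0.3263]
tool_rot: [0.0, 1.0, -0.0, -0.0]
contact_force: [-0.3, -1.5, -0.1]
gripper_width: 0.0916
grasp_force: 0.0
```

send_rows:
  plan:
    - [[0,0,0,0.33,-0.3,0,1],[0,0,0,0,0,0,1],[0,0,0,0,0,0.2,1],[0,0,0,0,0,0.2,1],[0,0,0,0,0,0.2,1],[0,0,0,0,0,0.18,1],[0,0,0,0,0,0,1],[0,0,0,0,0,0,1]]

```text
time: 2.5
tool_pos: [0.633, -0.0065, 0.2489]
tool_rot: [0.0, 1.0, -0.0, -0.0]
contact_force: [0.6, -0.2, 0.0]
gripper_width: 0.0918
grasp_force: 0.0
```

send_rows:
  plan:
    - [[0,0,0,0.02,-0.02,0,1],[0,0,0,0,0,0,0],[0,0,0,0,0,0,0],[0,0,0,0,0,0,0],[0,0,0,0,0,0,0],[0,0,0,0,0,0,0],[0,0,0,0,0,0,0],[0,0,0,0,0,0,0]]

```text
time: 3.3
tool_pos: [0.6352, -0.0041, 0.2487]
tool_rot: [0.0, 1.0, -0.0, -0.0]
contact_force: [0.4, -0.3, 0.2]
gripper_width: 0.0402
grasp_force: 0.2
```

send_rows:
  plan:
    - [[0,0,0,0,0,0,0],[0,0,0,0,0,0,0],[0,0,0,0,0,0,0],[0,0,0,0,0,-0.03,0],[0,0,0,0,0,-0.07,0],[0,0,0,0,0,-0.1,0],[0,0,0,0,0,-0.2,0],[0,0,0,0,0,-0.2,0]]

```text
time: 4.1
tool_pos: [0.6351, -0.0042, 0.3101]
tool_rot: [0.0, 1.0, -0.0, 0.0]
contact_force: [-0.1, -0.0, -2.3]
gripper_width: 0.0374
grasp_force: 30.0
```

send_rows:
  plan:
    - [[0,0,0,-0.06,0.08,0,0],[0,0,0,-0.12,0.16,0,0],[0,0,0,-0.18,0.27,0,0],[0,0,0,-0.21,0.3,0,0],[0,0,0,-0.21,0.3,0,0],[0,0,0,-0.21,0.3,0,0],[0,0,0,-0.21,0.3,0,0],[0,0,0,-0.21,0.3,0,0]]

```text
time: 4.9
tool_pos: [0.4923, -0.2063, 0.3082]
tool_rot: [0.0, 1.0, -0.0, -0.0]
contact_force: [-1.1, -1.2, -0.7]
gripper_width: 0.0375
grasp_force: 30.0
```

send_rows:
  plan:
    - [[0,0,0,-0.21,0.3,0,0],[0,0,0,-0.2,0.28,0,0],[0,0,0,-0.14,0.2,0,0],[0,0,0,-0.1,0.15,0,0],[0,0,0,-0.04,0.05,0,0],[0,0,0,0,0,0,0],[0,0,0,0,0,0,0],[0,0,0,0,0,0,0]]

```text
time: 5.7
tool_pos: [0.4255, -0.3023, 0.3087]
tool_rot: [-0.0, 1.0, 0.0, 0.0]
contact_force: [0.3, 0.2, -2.5]
gripper_width: 0.0375
grasp_force: 30.0
```

Run:
```python
from h import *
import s
I,D=robot.camera('scene');cv2.imwrite('pics/carry.png',I)
```

```text
5.7 [ 0.4255 -0.3023  0.3087] [-1.e-04  1.e+00  5.e-04  1.e-04] 0.037548444766643284 29.999699592590332 [ 0.31  0.23 -2.54] [-0.76  0.29  1.38  0.    1.48  0.81]
```

View pics/carry.png

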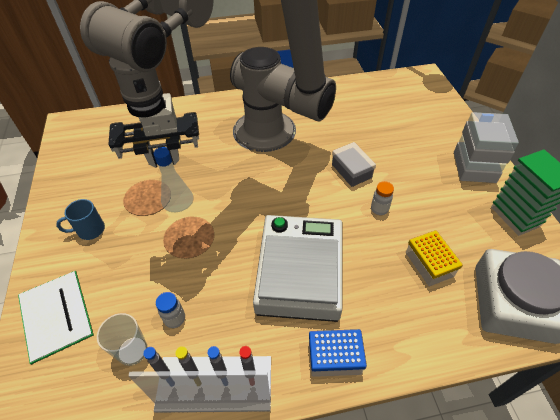

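The flask hangs upright in the gripper (stopper at (162,157)) over the left mat at (189,237), and the pan is empty. Now I lower it.

send_rows:
  plan:
    - [[0,0,0,0,0,0.1,0],[0,0,0,0,0,0.22,0],[0,0,0,0,0,0.3,0],[0,0,0,0,0,0.3,0],[0,0,0,0,0,0.22,0],[0,0,0,0,0,0.2,0],[0,0,0,0,0,0.1,0],[0,0,0,0,0,0.06,0]]

```text
time: 6.55
tool_pos: [0.4249, -0.3026, 0.1576]
tool_rot: [-0.0, 1.0, 0.0, -0.001]
contact_force: [0.3, -0.0, -0.9]
gripper_width: 0.0373
grasp_force: 30.0
```

send_rows:
  plan:
    - [[0,0,0,0,0,0.04,0],[0,0,0,0,0,0.03,0],[0,0,0,0,0,0.03,0],[0,0,0,0,0,0.01,0],[0,0,0,0,0,0.01,0],[0,0,0,0,0,0.01,0],[0,0,0,0,0,0,0],[0,0,0,0,0,0,0]]

```text
time: 7.35
tool_pos: [0.4251, -0.3032, 0.1458]
tool_rot: [0.0, 1.0, -0.0, 0.0]
contact_force: [0.7, -0.3, -1.2]
gripper_width: 0.0375
grasp_force: 30.0
```

send_rows:
  plan:
    - [[0,0,0,0,0,0.01,0],[0,0,0,0,0,0,0],[0,0,0,0,0,0.01,0],[0,0,0,0,0,0,0],[0,0,0,0,0,0.01,0],[0,0,0,0,0,0,0],[0,0,0,0,0,0,0],[0,0,0,0,0,0,0]]

```text
time: 8.15
tool_pos: [0.4251, -0.3031, 0.1427]
tool_rot: [0.0, 1.0, -0.0, -0.0]
contact_force: [-0.3, -0.3, -1.7]
gripper_width: 0.0372
grasp_force: 30.0
```

send_rows:
  plan:
    - [[0,0,0,0,0,0.005,0],[0,0,0,0,0,0,0],[0,0,0,0,0,0.005,0],[0,0,0,0,0,0,0],[0,0,0,0,0,0,0],[0,0,0,0,0,0,0],[0,0,0,0,0,0,0],[0,0,0,0,0,0,0]]

```text
time: 8.95
tool_pos: [0.4254, -0.3032, 0.1425]
tool_rot: [0.0, 1.0, -0.0, 0.001]
contact_force: [-0.6, 1.3, 5.3]
gripper_width: 0.0378
grasp_force: 30.0
```

send_rows:
  plan:
    - [[0,0,0,0,0,0,0.5],[0,0,0,0,0,0,0.6],[0,0,0,0,0,0,0.8],[0,0,0,0,0,0,1],[0,0,0,0,0,0,1],[0,0,0,0,0,0,1],[0,0,0,0,0,0,1],[0,0,0,0,0,0,1]]

```text
time: 9.75
tool_pos: [0.4251, -0.3031, 0.1417]
tool_rot: [0.0, 1.0, -0.0, -0.0]
contact_force: [0.1, -0.2, 0.3]
gripper_width: 0.0912
grasp_force: 0.0
```

send_rows:
  plan:
    - [[0,0,0,0,0,-0.1,1],[0,0,0,0,0,-0.2,1],[0,0,0,0,0,-0.3,1],[0,0,0,0,0,-0.3,1],[0,0,0,0,0,-0.3,1],[0,0,0,0,0,-0.2,0],[0,0,0,0,0,0,0],[0,0,0,0,0,0,0]]

```text
time: 10.55
tool_pos: [0.425, -0.303, 0.2819]
tool_rot: [0.0, 1.0, -0.0, 0.0]
contact_force: [-0.0, 0.3, -0.5]
gripper_width: 0.0724
grasp_force: 0.0
```

Run:
```python
from h import *
import s
for n in('scene','top'):
    I,D=robot.camera(n)
    if n=='scene':cv2.imwrite('pics/put.png',I)
    print('blue');blobs(n,I,D,(95,90,50),(130,255,255),60)
    print('green');blobs(n,I,D,(45,90,50),(85,255,255),60)
```

```text
10.55 [ 0.425  -0.303   0.2819] [ 2.e-04  1.e+00 -1.e-04  2.e-04] 0.07239255669353348 0.0 [-0.03  0.28 -0.54] [-0.77  0.3   1.43 -0.    1.41  0.8 ]
blue
scene [381   0  23  70 576] [392.3  32.8] [-0.878  0.874 -0.187] [-0.891  0.847 -0.41 ] [-0.865  0.901 -0.016]
scene [ 395    0   99   92 5358] [442.7  34.8] [-0.878  1.199 -0.231] [-0.891  0.946 -0.565] [-0.865  1.432 -0.041]
scene [493   0  25  23 291] [504.7  10.7] [-0.878  1.537 -0.139] [-0.892  1.493 -0.203] [-0.866  1.583 -0.076]
scene [471  42  30  38 352] [483.5  59.2] [-0.878  1.526 -0.433] [-0.893  1.491 -0.577] [-0.864  1.583 -0.336]
scene [277  50  16  18 179] [285.5  57.4] [-1.1    0.31  -0.403] [-1.19   0.063 -0.412] [-0.003  0.343  0.29 ]
scene [170 194  15  16 198] [177.2 201.2] [ 0.436 -0.302  0.178] [ 0.412 -0.319  0.154] [ 0.444 -0.286  0.182]
scene [  57  200   47   40 1126] [ 82.8 219.5] [ 0.352 -0.591  0.061] [ 0.297 -0.655  0.008] [ 0.375 -0.552  0.096]
scene [156 292  22  21 349] [166.1 302.2] [ 0.679 -0.355  0.1  ] [ 0.655 -0.377  0.089] [ 0.699 -0.333  0.104]
scene [ 309  330   57   41 1712] [336.4 350.6] [0
[... 1075 characters left out ...]
0.486 -0.057  0.094] [ 0.512 -0.03   0.104]
scene [ 29 271  64  93 195] [ 69.2 330.1] [ 0.686 -0.605  0.006] [ 0.491 -0.701  0.   ] [ 0.719 -0.561  0.01 ]
blue
top [235  63  42  33 702] [256.   79.2] [0.853 0.018 0.067] [ 0.81  -0.041  0.062] [0.902 0.078 0.072]
top [370 128  16  16 196] [377.8 135.4] [ 0.674 -0.355  0.1  ] [ 0.652 -0.377  0.095] [ 0.695 -0.332  0.106]
top [445 238  13  24 171] [450.2 248.8] [ 0.338 -0.604  0.007] [ 0.304 -0.624  0.001] [ 0.366 -0.553  0.098]
green
top [   0  133   56   58 1568] [ 17.  163.6] [0.539 0.666 0.21 ] [0.494 0.626 0.038] [0.621 0.704 0.215]
top [269 186  10  11  79] [273.  190.8] [ 0.497 -0.043  0.1  ] [ 0.485 -0.056  0.091] [ 0.513 -0.031  0.106]
```

View pics/put.png

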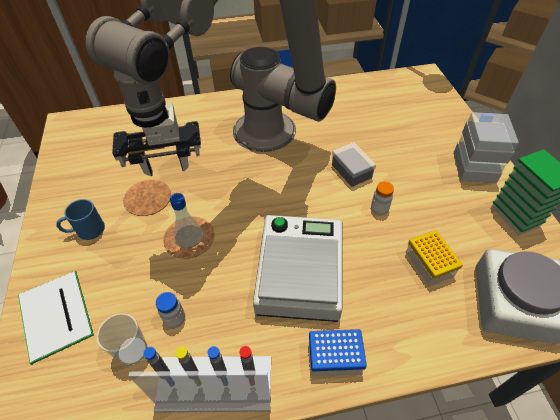

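The flask (stopper at (178,201)) stands upright at the centre of the left mat, released, and the pan is empty. On to the tare button with the fingers shut.

send_rows:
  plan:
    - [[0,0,0,0.05,-0.2,0,0],[0,0,0,0.1,-0.4,0,0],[0,0,0,0.13,-0.45,0,0],[0,0,0,0.13,-0.45,0,0],[0,0,0,0.13,-0.45,0,0],[0,0,0,0.13,-0.4,0,0],[0,0,0,0.06,-0.25,0,0],[0,0,0,0,0,0,0]]

```text
time: 11.45
tool_pos: [0.4981, -0.0401, 0.2805]
tool_rot: [-0.001, 1.0, 0.002, -0.001]
contact_force: [0.7, -0.4, 0.0]
gripper_width: 0.0019
grasp_force: 0.0
```

send_rows:
  plan:
    - [[0,0,0,0,0,0.2,0],[0,0,0,0,0,0.4,0],[0,0,0,0,0,0.4,0],[0,0,0,0,0,0.3,0],[0,0,0,0,0,0.2,0],[0,0,0,0,0,0.1,0],[0,0,0,0,0,0,0],[0,0,0,0,0,0,0]]

```text
time: 12.25
tool_pos: [0.4985, -0.0436, 0.1223]
tool_rot: [0.0, 1.0, -0.0, 0.0]
contact_force: [0.5, 1.0, 0.1]
gripper_width: 0.0006
grasp_force: 0.0
```

send_rows:
  plan:
    - [[0,0,0,0,0,0.1,0],[0,0,0,0,0,0.08,0],[0,0,0,0,0,0.04,0],[0,0,0,0,0,0.02,0],[0,0,0,0,0,0.01,0],[0,0,0,0,0,0.01,0],[0,0,0,0,0,0,0],[0,0,0,0,0,0,0]]

```text
time: 13.05
tool_pos: [0.4979, -0.0431, 0.0958]
tool_rot: [0.0, 1.0, -0.0, -0.0]
contact_force: [-3.5, 0.1, 4.3]
gripper_width: 0.0007
grasp_force: 1.9
```

send_rows:
  plan:
    - [[0,0,0,0,0,0.01,0],[0,0,0,0,0,0.01,0],[0,0,0,0,0,0.01,0],[0,0,0,0,0,0,0],[0,0,0,0,0,0,0],[0,0,0,0,0,0,0],[0,0,0,0,0,0,0],[0,0,0,0,0,0,0]]

```text
time: 13.85
tool_pos: [0.4982, -0.0431, 0.094]
tool_rot: [0.0, 1.0, -0.0, 0.0]
contact_force: [-6.8, 0.7, 16.7]
gripper_width: 0.0004
grasp_force: 8.3
```

Run:
```python
from h import *
for n in('top','scene'):
    W=cloud(n,np.load(n+'D.npy'));r=np.hypot(W[...,0]-.498,W[...,1]+.043)
    for a in range(0,40,4):
        q=W[(r>=a/1e3)&(r<(a+4)/1e3)&(W[...,2]>.05)][:,2];print(n,a,len(q),np.percentile(q,[10,50,90]).round(4))
```

```text
top 0 7 [0.0979 0.1004 0.1025]
top 4 15 [0.0982 0.1018 0.1035]
top 8 30 [0.0986 0.1003 0.1042]
top 12 38 [0.0887 0.0976 0.1018]
top 16 48 [0.087  0.0902 0.0941]
top 20 57 [0.0803 0.0884 0.0921]
top 24 75 [0.0752 0.0783 0.0812]
top 28 81 [0.0755 0.0783 0.081 ]
top 32 91 [0.0751 0.0782 0.0815]
top 36 104 [0.0746 0.0779 0.0809]
scene 0 6 [0.0999 0.1009 0.1016]
scene 4 15 [0.0984 0.1003 0.103 ]
scene 8 31 [0.0971 0.1004 0.1024]
scene 12 49 [0.0902 0.0964 0.1008]
scene 16 36 [0.0888 0.0905 0.0925]
scene 20 83 [0.0779 0.0868 0.0913]
scene 24 50 [0.0761 0.0782 0.0806]
scene 28 68 [0.076  0.0783 0.0806]
scene 32 75 [0.0759 0.0782 0.0801]
scene 36 73 [0.0761 0.0785 0.0802]
```

The tip is at 0.094, so the button (top 0.100) is 6 mm down and 4 mm clear of its housing, held about 0.5 s. Release and go to the jar.

send_rows:
  plan:
    - [[0,0,0,0,0,-0.1,0],[0,0,0,0,0,-0.2,0],[0,0,0,0,0,-0.4,0],[0,0,0,0,0,-0.4,1],[0,0,0,-0.05,-0.3,0,1],[0,0,0,-0.08,-0.45,0,1],[0,0,0,-0.08,-0.45,0,1],[0,0,0,-0.08,-0.45,0,1]]

```text
time: 14.65
tool_pos: [0.4693, 0.1234, 0.2028]
tool_rot: [-0.0, 1.0, -0.001, 0.001]
contact_force: [0.9, -1.1, -0.2]
gripper_width: 0.0355
grasp_force: 0.0
```

send_rows:
  plan:
    - [[0,0,0,-0.08,-0.45,0,1],[0,0,0,-0.08,-0.45,0,1],[0,0,0,-0.08,-0.43,0,1],[0,0,0,-0.03,-0.3,0,1],[0,0,0,0,0,0,1],[0,0,0,0,0,0,1],[0,0,0,0,0,0,1],[0,0,0,0,0,0,1]]

```text
time: 15.45
tool_pos: [0.4427, 0.2838, 0.2027]
tool_rot: [0.0, 1.0, -0.001, 0.0]
contact_force: [0.1, -0.0, -1.1]
gripper_width: 0.0918
grasp_force: 0.0
```

send_rows:
  plan:
    - [[0,0,0,0,-0.01,0.1,1],[0,0,0,0,0,0.2,1],[0,0,0,0,0,0.3,1],[0,0,0,0,0,0.3,1],[0,0,0,0,0,0.25,1],[0,0,0,0,0,0.15,1],[0,0,0,0,0,0.1,1],[0,0,0,0,0,0,1]]

```text
time: 16.25
tool_pos: [0.4416, 0.2851, 0.0613]
tool_rot: [0.001, 1.0, -0.001, -0.001]
contact_force: [0.4, 0.3, -0.3]
gripper_width: 0.0914
grasp_force: 0.0
```

send_rows:
  plan:
    - [[0,0,0,0,0,0,0],[0,0,0,0,0,0,0],[0,0,0,0,0,0,0],[0,0,0,0,0,0,0],[0,0,0,0,0,0,0],[0,0,0,0,0,0,0],[0,0,0,0,0,0,0],[0,0,0,0,0,0,0]]

```text
time: 17.05
tool_pos: [0.4424, 0.2861, 0.063]
tool_rot: [-0.0, 1.0, -0.0, 0.0]
contact_force: [-0.1, 0.6, 3.6]
gripper_width: 0.0544
grasp_force: 30.0
```

send_rows:
  plan:
    - [[0,0,0,0,0,-0.05,0],[0,0,0,0,0,-0.1,0],[0,0,0,0,0,-0.2,0],[0,0,0,0,0,-0.3,0],[0,0,0,0,0,-0.4,0],[0,0,0,0,0,-0.4,0],[0,0,0,0,0,-0.25,0],[0,0,0,0,0,-0.1,0]]

```text
time: 17.85
tool_pos: [0.443, 0.2862, 0.2459]
tool_rot: [-0.001, 1.0, -0.0, 0.002]
contact_force: [0.3, 0.5, -2.4]
gripper_width: 0.054
grasp_force: 30.0
```

send_rows:
  plan:
    - [[0,0,0,0.06,0.08,0,0],[0,0,0,0.12,0.16,0,0],[0,0,0,0.18,0.27,0,0],[0,0,0,0.21,0.3,0,0],[0,0,0,0.21,0.3,0,0],[0,0,0,0.21,0.3,0,0],[0,0,0,0.21,0.3,0,0],[0,0,0,0.21,0.3,0,0]]

```text
time: 18.65
tool_pos: [0.583, 0.0826, 0.24]
tool_rot: [0.0, 1.0, -0.0, -0.002]
contact_force: [0.5, 1.3, -3.1]
gripper_width: 0.054
grasp_force: 30.0
```

send_rows:
  plan:
    - [[0,0,0,0.21,0.3,0,0],[0,0,0,0.21,0.3,0,0],[0,0,0,0.16,0.25,0,0],[0,0,0,0.1,0.15,0,0],[0,0,0,0.04,0.06,0,0],[0,0,0,0,0,0,0],[0,0,0,0,0,0,0],[0,0,0,0,0,0,0]]

```text
time: 19.45
tool_pos: [0.6546, -0.0201, 0.2425]
tool_rot: [-0.0, 1.0, 0.001, -0.0]
contact_force: [-0.0, 0.1, -2.5]
gripper_width: 0.054
grasp_force: 30.0
```

Run:
```python
from h import *
import s
I,D=robot.camera('scene');cv2.imwrite('pics/jar.png',I)
```

```text
19.45 [ 0.6546 -0.0201  0.2425] [-1.e-04  1.e+00  5.e-04 -3.e-04] 0.05401348387371841 29.994721058174036 [-0.04  0.15 -2.48] [-0.15  0.58  1.09  0.    1.47  1.42]
```

View pics/jar.png

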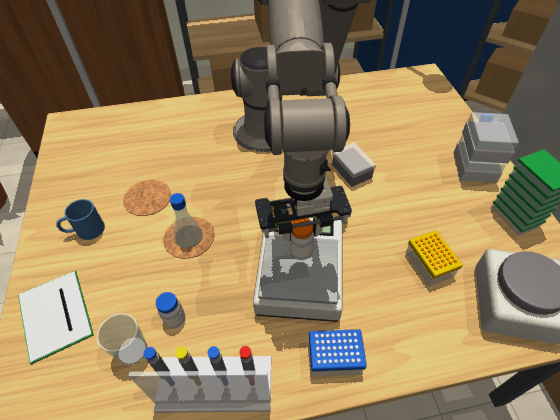

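The jar is held upright at (302,240) over the pan and the flask is unmoved. I lower the jar.

send_rows:
  plan:
    - [[0,0,0,0,0,0.05,0],[0,0,0,0,0,0.12,0],[0,0,0,0,0,0.15,0],[0,0,0,0,0,0.15,0],[0,0,0,0,0,0.1,0],[0,0,0,0,0,0.05,0],[0,0,0,0,0,0.02,0],[0,0,0,0,0,0,0]]

```text
time: 20.3
tool_pos: [0.6553, -0.0212, 0.1788]
tool_rot: [0.0, 1.0, -0.0, 0.0]
contact_force: [0.3, -0.2, -3.3]
gripper_width: 0.0544
grasp_force: 30.0
```

send_rows:
  plan:
    - [[0,0,0,0,0,0.01,0],[0,0,0,0,0,0.01,0],[0,0,0,0,0,0.01,0],[0,0,0,0,0,0.01,0],[0,0,0,0,0,0,0],[0,0,0,0,0,0,0],[0,0,0,0,0,0,0],[0,0,0,0,0,0,0]]

```text
time: 21.1
tool_pos: [0.6552, -0.0212, 0.1747]
tool_rot: [0.0, 1.0, -0.0, 0.0]
contact_force: [-0.5, 0.2, -3.1]
gripper_width: 0.0542
grasp_force: 30.0
```

send_rows:
  plan:
    - [[0,0,0,0,0,0.01,0],[0,0,0,0,0,0,0],[0,0,0,0,0,0.005,0],[0,0,0,0,0,0,0],[0,0,0,0,0,0.005,0],[0,0,0,0,0,0,0],[0,0,0,0,0,0,0],[0,0,0,0,0,0,0]]

```text
time: 21.9
tool_pos: [0.6553, -0.0212, 0.173]
tool_rot: [0.0, 1.0, -0.0, 0.0]
contact_force: [0.0, 0.3, 1.5]
gripper_width: 0.0543
grasp_force: 30.0
```

send_rows:
  plan:
    - [[0,0,0,0,0,0,0.65],[0,0,0,0,0,0,0.75],[0,0,0,0,0,0,0.9],[0,0,0,0,0,0,1],[0,0,0,0,0,0,1],[0,0,0,0,0,0,1],[0,0,0,0,0,0,1],[0,0,0,0,0,0,1]]

```text
time: 22.7
tool_pos: [0.6552, -0.0212, 0.1727]
tool_rot: [0.0, 1.0, -0.0, -0.0]
contact_force: [0.4, 0.7, 0.2]
gripper_width: 0.0915
grasp_force: 0.0
```

send_rows:
  plan:
    - [[0,0,0,0,0,-0.1,1],[0,0,0,0,0,-0.2,1],[0,0,0,0,0,-0.4,1],[0,0,0,0,0,-0.4,1],[0,0,0,-0.3,-0.3,0,1],[0,0,0,-0.3,-0.3,0,1],[0,0,0,-0.3,-0.3,0,1],[0,0,0,-0.3,-0.3,0,1]]

```text
time: 23.5
tool_pos: [0.534, 0.0998, 0.2836]
tool_rot: [-0.0, 1.0, -0.0, 0.001]
contact_force: [0.7, 0.3, -0.1]
gripper_width: 0.0921
grasp_force: 0.0
```

send_rows:
  plan:
    - [[0,0,0,0,-0.3,0,1],[0,0,0,0,-0.3,0,1],[0,0,0,0,-0.1,0,1],[0,0,0,0,0,0,1],[0,0,0,0,0,0,1],[0,0,0,0,0,0,1],[0,0,0,0,0,0,1],[0,0,0,0,0,0,1]]

```text
time: 24.3
tool_pos: [0.5354, 0.1681, 0.2827]
tool_rot: [0.0, 1.0, -0.001, -0.0]
contact_force: [-0.4, -0.0, 0.0]
gripper_width: 0.0915
grasp_force: 0.0
```

Run:
```python
from h import *
import s
I,D=robot.camera('scene');cv2.imwrite('pics/end.png',I)
blobs('scene',I,D,(3,140,100),(16,255,255),100)
W=cloud('scene',D);r=np.hypot(W[...,0]-.498,W[...,1]+.043)
print('tare z',np.median(W[(r<.01)&(W[...,2]<.12)],0))
```

```text
24.3 [0.5354 0.1681 0.2827] [ 1.e-04  1.e+00 -7.e-04 -0.e+00] 0.09153204626555701 0.0 [-0.38 -0.02  0.01] [ 0.17  0.37  1.32 -0.    1.45  1.74]
scene [ 123  180   48   36 1297] [146.5 197.4] [ 0.246 -0.425  0.004] [ 0.177 -0.491  0.   ] [ 0.311 -0.36   0.009]
scene [164 217  50  42 884] [189.1 241. ] [ 0.45  -0.299  0.005] [ 0.368 -0.372  0.   ] [ 0.496 -0.236  0.009]
scene [290 235  22  21 341] [300.5 245. ] [ 0.658 -0.023  0.21 ] [ 0.633 -0.044  0.198] [0.678 0.    0.213]
tare z [ 0.49805902 -0.04220448  0.10062052]
```

View pics/end.png

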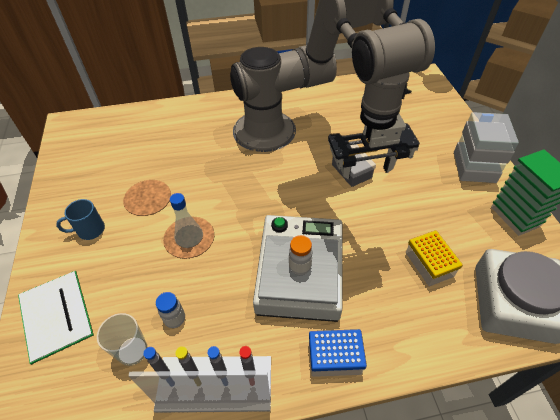

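The jar (300,245) stands in the middle of the pan, the flask is on the mat (178,201), the tare button is up at (279,222), and the arm is clear.

```bash
python3 -c "
from bench import robot
print(robot.job_done())"
```

```text
the job is handed in; nothing more can be done
None
```

The job is handed in at about 24 s: the last camera check showed the flask upright and released on the left cork mat and the orange-capped jar upright in the middle of the pan, after tare was pressed fully (6 mm) for about half a second on the empty pan; the hand-in call returned no verdict.

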